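Log a spice tin at the courtyard label reader

TASK

The round spice tin standing on the wide grinding stone has to be logged. Set it down upright, without dropping it, on the ring marked on the label reader's plate, turned so that its paper label squarely faces the reader's window, let go of it, then press the button on top of the reader all the way down and leave the tin standing there, still facing the window. Do not tip the tin and do not disturb the hand stone, the tumbler, the pot or the spatula.

Things in the scene. Friction and masses are not known exactly. Their poses are not given: they have to be found in the camera images.
- tin: plain metal tin, upright cylinder 60 mm in diameter, 110 mm high, 0.2 to 0.45 kg, loose on the grinding stone. Origin: centre of its underside; z up its axis; +x points out through the middle of the paper label (dark bars, 94 degrees wide, one side only). A round spout (18 mm wide, 14 mm tall) on the flat lid, 17 mm off centre, marks the label's side from above. Grasp it across its diameter.
- tin_label (a point): middle of the paper label on the tin's side, 30 mm out from the tin's axis (along its +x) and 55 mm above its underside
- reader: fixed label reader: grey upright head 70 x 90 mm, 110 mm high, and a steel plate 8 mm thick, 120 mm wide, reaching 125 mm out from the head's window face. Origin: underside of the head's centre; z up; +x points from the plate to the head, so the window looks along -x. With the tin squarely facing the window, the tin's +x and the reader's +x point the same way.
- reader_spot (a point): centre of the ring (68 mm across, drawn flat) on the top surface of the reader's plate, 8 mm above the cement, 80 mm in front of the window face; the tin's underside centre belongs here
- reader_window (a point): middle of the dark square window on the head's front face, 60 mm above the cement
- scan_button (a joint): the reader's spring push button, m: 0 up, 0.006 fully down; needs about 5 N, springs back when let go, pressed straight down
- scan_button_top (a point): centre of the top of the round button (36 mm across) on top of the reader's head, when up 132 mm above the cement; it is pressed from above
- stone: wide grinding stone, fixed dark slab 220 x 340 x 50 mm lying flat on the cement, top at 50 mm. Origin: centre of its underside; z up; its long side runs along its y
- pounder: bystander: flat-bottomed turned hand stone, 72 mm wide at the base, 85 mm high, standing loose on the grinding stone at the other end from the tin. Origin: centre of its underside
- tumbler: bystander: loose upright glass tumbler, 72 mm across the rim, 110 mm high. Origin: centre of its underside
- pot: bystander: loose open steel pot with two side handles, 160 mm across, 100 mm high. Origin: centre of its underside
- spatula: bystander: yellow silicone spatula about 200 mm long lying loose on the cement

How it is judged:
On the way, in this order (a step that is already met when the one before it is completed fails the run):
1. the tin stands upright on the ring of the reader's plate, label facing the window, let go and at rest (horizontal distance between tin and reader_spot below 0.02 m and z of tin in the frame of reader between 0.004 and 0.013 m and angle between tin's own z axis and vertical below 0.087 rad and angle between the x axis of tin and the x axis of reader, either way round below 0.262 rad and distance between tin_label and reader_window below 0.08 m and contact force between the fingers and tin below 0.1 N and linear speed of tin below 0.02 m/s), for 0.2 s.
2. the reader's button is pressed fully down while the tin faces the window (value of joint scan_button above 0.0045 m and horizontal distance between tin and reader_spot below 0.02 m and z of tin in the frame of reader between 0.004 and 0.013 m and angle between tin's own z axis and vertical below 0.087 rad and angle between the x axis of tin and the x axis of reader, either way round below 0.262 rad and distance between tin_label and reader_window below 0.08 m).
At the end, for the whole second after the job is handed in: The tin stands upright (within 5 degrees) and at rest on the reader's plate, its centre within 20 mm of the ring's centre, its label facing the window within 15 degrees; the button has been pressed at least 4.5 of its 6 mm with the tin so placed, and is up again (horizontal distance between tin and reader_spot below 0.02 m and z of tin in the frame of reader between 0.004 and 0.013 m and angle between tin's own z axis and vertical below 0.087 rad and angle between the x axis of tin and the x axis of reader, either way round below 0.262 rad and distance between tin_label and reader_window below 0.08 m and linear speed of tin below 0.02 m/s and value of joint scan_button below 0.002 m); the robot touches nothing.
It fails at once if the tin is let fall onto the reader's plate (free in the air more than 7 mm above it) (contact force between tin and anything else below 0.02 N and horizontal distance between tin and reader_spot below 0.06 m and z of tin in the frame of reader above 0.015 m).
It fails at once if the tin is tipped more than 30 degrees (angle between tin's own z axis and vertical above 0.52 rad).
It fails at once if the hand stone, tumbler, pot or spatula is disturbed (moved more than 20 mm) (distance of any of pounder, tumbler, pot, spatula from where it was at the start of the episode above 0.02 m).
It also fails if it takes over 42 s, if anything falls off the work surface, if the arm or the gripper's body presses on something with over 40 N, if the wrist force passes 120 N, or if a joint passes its speed limit or range.

ROBOT

A 6-joint arm with a two-finger parallel gripper is mounted at the origin on the work surface. World frame = base frame: x ahead of the robot, y to its left, z up, the work surface at z = 0. Lengths are in m, angles in rad, forces in N, time in s.
With the tool pointing down it reaches from about 0.25 to 0.775 m from the base axis. Payload 4 kg.
Tool frame: the origin (TCP) lies midway between the tips of the shut fingers; the grasp point (between the pads) lies arm.hold_point_z behind it (arm.hold_point_z is the distance from the TCP to the grasp point, in m); z points along the fingers, y is the line along which they close (so a half turn about z gives the same grasp; the last joint's range is limited). The gripper opens to 94 mm and grips with 3 to 60 N. Pads are 16 mm wide; open, the fingers measure 119 mm over their backs; the gripper's body (75 mm by 177 mm) begins 78 mm behind the grasp point.
Start: joints at [-1.398, 0.087, 1.371, -0, 1.684, -0.103], TCP at [0.15, -0.529, 0.206] pointing down, gripper open.
Joint ranges: [-3.1, 3.1], [-0.76, 2.03], [0.27, 2.55], [-1.08, 4.22], [0.17, 2.65], [-2.57, 2.57]. Speed limits (rad/s): [2.79, 2.79, 3.14, 3.14, 3.14, 3.14].

INTERFACE

Orientations are given as a rotation vector (axis times angle).
In Python, from rig import readout, cams, job_done, arm gives the robot as it stands.
- The arm moves only by the tool drive_tool, never from a script. Its argument "steps" is one flat list of numbers, 5 for each row, row after row: the opening, from -1 (shut) to 1 (fully open), then the shift along the tool's x, y, z scaled (see below), then the turn about the tool's z scaled (see below). In form: [hand, dx, dy, dz, roll, hand, dx, dy, dz, roll, ...]. A call has 1 to 20 rows; each row shifts and turns the commanded pose from where the row before left it, along the tool's axes as they then stand; what a row does not reach is not made up. The controller multiplies each number of a shift by 0.05 m and each number of a turn by 10 degrees. A row lasts 1/8 s, in which the tool goes at most 62.5 mm and 10.7 degrees, less where a joint would pass 70% of its speed; a pose out of reach is approached as far as the arm can. A call with a number of a shift or a turn outside -1 to 1 is refused whole. A call with a gripper value outside its range is refused whole. The fingers move at their own pace and stop on an object; "squeeze" is the grip in N (left out, the last holds). Time passes only in rows, so rows that do not move let the fingers close. It gives the time, the measured TCP pose, the force, the opening and the grip force at its end, in the units of the state.
- readout.sense(): the state, without advancing time (a new reading comes with each control period).
- cams.capture(name): name is "side" or "top"; returns a dict with "frame" (400x640x3 uint8, red, green, blue), "z_map" (400x640 float32, m along the optical axis (not along the pixel's ray), 0 where there is no reading), "fx", "fy", "cx", "cy" (pixels), "T" (4x4, takes a point from camera to world coordinates). Camera axes: x right, y down, z forward; pixel columns grow to the right and rows downward; lengths in m; the calibration is good to about 2 mm. A picture is of the moment at which its call begins.
- job_done(): hands the job in; it is judged then, once.
The state is a dict: "time_s": time; "joints": joint angles; "qd": joint speeds; "joint_efforts": joint torques, N m; "ee_pos": TCP position; "orientation": TCP orientation; "force": force on the tool from outside, world axes, zero at the start; "wrist_torque": the same for the moment, N m; "opening": finger opening in m; "grip_force": force on a finger pad.
Only numpy, scipy, OpenCV 4.12 (cv2) and the standard library are available. Lean on these libraries where they do the work, as an engineer would, in place of code of your own. Each camera call takes 0.05 s, during which the arm holds its last target. There are 200 camera calls.

## Working session

There is one attempt and no reset: what is moved stays moved. The work goes in short steps, Python scripts to look and compute and a tool call to move; the robot and the scene stay as the last step left them, time stands still between calls to the robot, and variables do not carry over. Pictures are saved under pics/ and viewed, at most 10 in all, crops included, and the job is handed in when it is done.

Besides the shell and the picture viewer there is one more tool, called after "Request:" as a command line: name --argument value ..., lists and objects as JSON in quotes. drive_tool: Moves the arm, as the interface text tells. Its arguments: {"type":"object","properties":{"steps":{"type":"array","items":{"type":"number","minimum":-1,"maximum":1}},"squeeze":{"type":"number"}},"required":["steps"]}

```bash
mkdir -p pics
python3 - <<'E'
from rig import readout,cams,arm
import cv2,numpy as np
print(readout.sense()); print(arm.hold_point_z)
for n in("side","top"):
    c=cams.capture(n); np.savez(f"{n}0.npz",**c); cv2.imwrite(f"pics/{n}0.png",c["frame"][:,:,::-1]); print(n,c["fx"],c["cx"],c["cy"],np.round(c["T"],3).tolist())
E
```

```text
{'time_s': 0.0, 'joints': array([-1.39810061e+00,  8.79955658e-02,  1.37224516e+00,  1.83072479e-06,
        1.68357276e+00, -1.03069359e-01]), 'qd': array([-8.51469117e-04, -1.13071287e-03, -7.05197591e-04,  2.48433862e-05,
       -4.28219638e-05,  1.06213744e-03]), 'joint_efforts': array([ 1.48740787e-05, -3.40186429e+01, -3.02421641e+01,  7.17672310e-02,
        3.30538850e-02, -1.57912750e-04]), 'ee_pos': array([ 0.14967526, -0.52868344,  0.20428661]), 'orientation': array([-3.10957806e+00, -4.31494777e-01,  1.18480765e-04]), 'force': array([ 0.18469046, -0.43764824,  0.27740533]), 'wrist_torque': array([ 0.00984218,  0.00770567, -0.02228189]), 'grip_force': 0.0, 'opening': 0.09413583653272}
0.0188
side 489.50125584964223 314.902487578644 207.78174539608074 [[0.983, -0.129, 0.127, 0.503], [-0.181, -0.69, 0.701, -0.724], [-0.003, -0.712, -0.702, 0.825], [0.0, 0.0, 0.0, 1.0]]
top 399.7903079525456 317.7702549635955 202.47591157734658 [[0.003, -0.987, 0.158, 0.451], [-0.999, -0.008, -0.033, 0.01], [0.034, -0.158, -0.987, 1.105], [0.0, 0.0, 0.0, 1.0]]
```

View pics/top0.png

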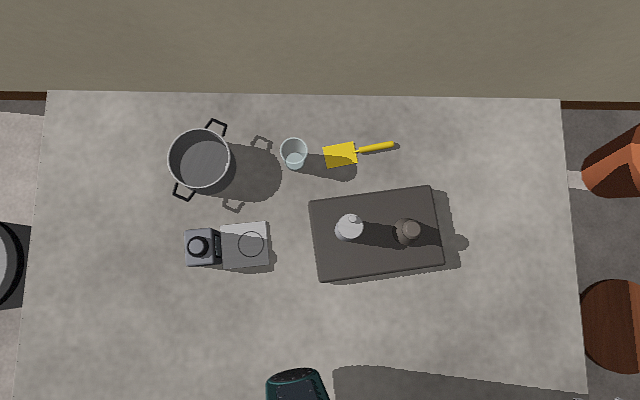

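View pics/side0.png

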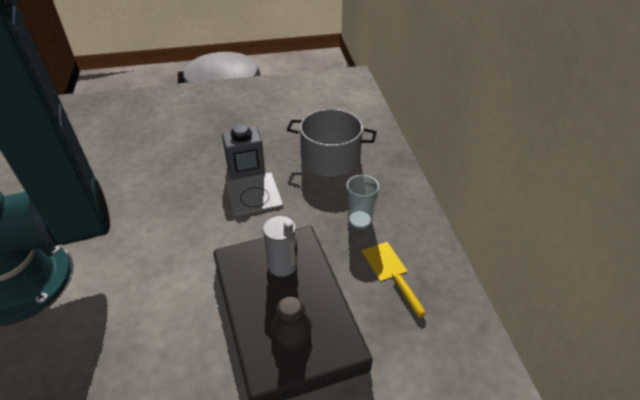

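The top view shows the tin at (349,228) with its spout at about (354,218). The reader head is at (200,247) with its button at (197,246), and the ring is at (251,244). The hand stone is at (409,232), the tumbler at (294,153), and the pot at (199,158). The side view shows the tin at (281,247) with its spout at (289,228), and the reader's window at (246,160).

```bash
cat > h.py <<'E'
import numpy as np,cv2
def world(c):
    v,u=np.mgrid[:400,:640]; z=c["z_map"]
    p=np.stack([(u-c["cx"])/c["fx"]*z,(v-c["cy"])/c["fy"]*z,z],-1)
    w=p@c["T"][:3,:3].T+c["T"][:3,3]; w[z==0]=np.nan; return w
def ray(c,u,v,h):
    d=c["T"][:3,:3]@np.array([(u-c["cx"])/c["fx"],(v-c["cy"])/c["fy"],1]); o=c["T"][:3,3]
    return o+d*(h-o[2])/d[2]
E
python3 - <<'E'
from h import *
for n,boxes in (("top",dict(tin=(325,205,375,250),head=(178,220,228,272),plate=(222,215,275,275),pounder=(390,210,430,250))),("side",dict(tin=(255,210,305,285),head=(215,120,270,180),plate=(225,172,290,218),pounder=(265,290,315,355)))):
    c=np.load(f"{n}0.npz"); w=world(c)
    def sel(b,lo,hi):
        q=w[b[1]:b[3],b[0]:b[2]].reshape(-1,3); return q[(q[:,2]>lo)&(q[:,2]<hi)]
    for k,b,lo,hi in(("lid",'tin',.152,.166),("spout",'tin',.169,.182),("headtop",'head',.103,.117),("button",'head',.127,.138),("plate",'plate',.005,.013),("pounder",'pounder',.12,.14)):
        q=sel(boxes[b],lo,hi)
        if len(q)<4: print(n,k,len(q)); continue
        (x,y),r=cv2.minEnclosingCircle(q[:,:2].astype(np.float32)); R=cv2.minAreaRect(q[:,:2].astype(np.float32))
        print(n,k,len(q),"mean",q.mean(0).round(4),"circ",round(x,4),round(y,4),round(r,4),"rect",np.round(R[0],4),np.round(R[1],4),round(R[2],2))
    # ring: dark pixels on plate
    b=boxes['plate']; g=cv2.cvtColor(c["frame"],cv2.COLOR_RGB2GRAY)
    print(n,"ring crop mean",g[b[1]:b[3],b[0]:b[2]].mean())
    cv2.imwrite(f"pics/{n}_crop.png",cv2.resize(c["frame"][b[1]-20:b[3]+20,b[0]-60:b[2]+30,::-1],None,fx=5,fy=5,interpolation=cv2.INTER_NEAREST)[:600,:800])
c=np.load("top0.npz"); print("ring by ray",ray(c,251,244,.008), "tin ray",ray(c,349,231,.16),"tumbler",ray(c,294,150,.11))
E
```

```text
top lid 451 mean [ 0.5439 -0.0977  0.1606] circ 0.5463 -0.0984 0.03 rect [ 0.5459 -0.0983] [0.0584 0.0582] 27.77
top spout 45 mean [ 0.5623 -0.1025  0.1746] circ 0.5624 -0.103 0.0087 rect [ 0.5621 -0.1022] [0.0163 0.0143] 0.51
top headtop 677 mean [0.4972 0.2665 0.1102] circ 0.4985 0.2695 0.0536 rect [0.4979 0.2699] [0.0901 0.0709] 6.77
top button 182 mean [0.4978 0.2687 0.1327] circ 0.4969 0.2684 0.019 rect [0.498  0.2688] [0.0336 0.0341] 0.4
top plate 1921 mean [0.5077 0.1717 0.0089] circ 0.5162 0.1656 0.0959 rect [0.509  0.1642] [0.1426 0.1586] 89.19
top pounder 308 mean [ 0.5416 -0.2533  0.1333] circ 0.5421 -0.2563 0.0252 rect [ 0.5424 -0.2559] [0.045  0.0491] 0.73
top ring crop mean 120.8751572327044
side lid 604 mean [ 0.5447 -0.1032  0.1599] circ 0.5483 -0.0994 0.0321 rect [ 0.547  -0.0997] [0.0624 0.0579] 81.86
side spout 65 mean [ 0.5633 -0.1049  0.1738] circ 0.5634 -0.1029 0.0098 rect [ 0.563  -0.1042] [0.0163 0.0165] 24.47
side headtop 464 mean [0.4988 0.2561 0.1099] circ 0.4987 0.2686 0.0544 rect [0.4997 0.2675] [0.0897 0.0724] 5.88
side button 121 mean [0.4993 0.2659 0.1321] circ 0.4995 0.2692 0.0188 rect [0.4997 0.2673] [0.0331 0.0336] 77.83
side plate 1760 mean [0.5093 0.1716 0.0088] circ 0.511 0.1766 0.0878 rect [0.5094 0.1786] [0.1201 0.1442] 5.99
side pounder 598 mean [ 0.543  -0.2617  0.1327] circ 0.5435 -0.2562 0.025 rect [ 0.5433 -0.2586] [0.0441 0.0485] 89.32
side ring crop mean 97.45785953177257
ring by ray [0.51008429 0.15411459 0.008     ] tin ray [ 0.53362024 -0.096424    0.16      ] tumbler [0.74560004 0.03771121 0.11      ]
```

View pics/top_crop.png

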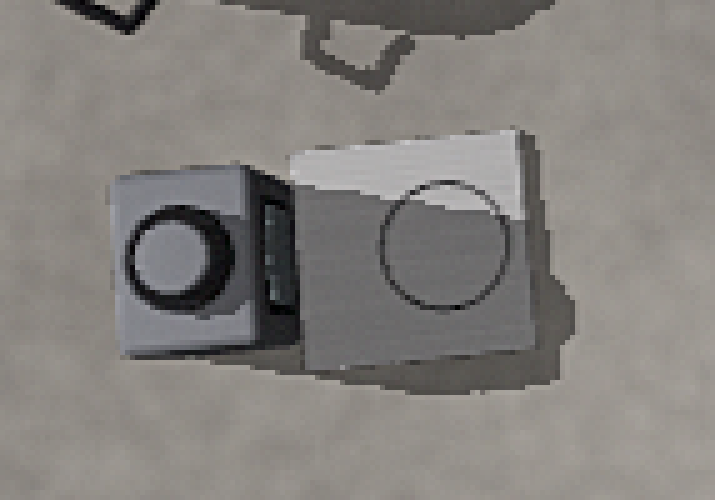

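The lid, head top, button and plate heights all match the given sizes. These are the measured poses:

| Item | Position (m) | Yaw |
|---|---|---|
| Tin | (0.5465, -0.099) | about -15° |
| Reader spot | (0.5105, 0.1545) | about 96° |
| Button | (0.4985, 0.269) | – |

First I turn the tool to -15° and go above the tin.

Request:
drive_tool --steps '[1, 0, 0, -0.25, 0.77, 1, 0, 0, -0.25, 0.77, 1, 0, 0, -0.25, 0.77, 1, 0, 0, -0.25, 0.77]' --squeeze 20

```text
time_s: 0.6
ee_pos: [0.1497, -0.5289, 0.2552]
orientation: [-3.113, 0.417, 0.001]
force: [-0.3, 0.2, -0.3]
opening: 0.094
grip_force: 0.0
```

Request:
drive_tool --steps '[1, 0.27, -0.52, 0, 0, 1, 0.27, -0.52, 0, 0, 1, 0.27, -0.52, 0, 0, 1, 0.27, -0.52, 0, 0, 1, 0.27, -0.52, 0, 0, 1, 0.27, -0.52, 0, 0, 1, 0.27, -0.52, 0, 0, 1, 0.27, -0.52, 0, 0, 1, 0.27, -0.52, 0, 0, 1, 0.27, -0.52, 0, 0, 1, 0.27, -0.52, 0, 0, 1, 0.27, -0.52, 0, 0, 1, 0.27, -0.52, 0, 0, 1, 0.27, -0.52, 0, 0, 1, 0.27, -0.52, 0, 0, 1, 0.27, -0.52, 0, 0, 1, 0.27, -0.52, 0, 0, 1, 0.27, -0.52, 0, 0, 1, 0, 0, 0, 0, 1, 0, 0, 0, 0]'

```text
time_s: 3.1
ee_pos: [0.5051, -0.1404, 0.2551]
orientation: [3.114, -0.41, -0.002]
force: [-0.2, 0.2, 0.3]
opening: 0.094
grip_force: 0.0
```

```bash
cat >> h.py <<'E'
from scipy.spatial.transform import Rotation as Rn
def to(s,x,y,z,psi):
    R=Rn.from_rotvec(s["orientation"]).as_matrix(); yaw=np.degrees(np.arctan2(R[1,0],R[0,0]))
    print("pos",s["ee_pos"].round(4),"yaw",yaw.round(2),"tilt",np.degrees(np.arccos(-R[2,2])).round(2),"t",round(s["time_s"],2),"open",round(s["opening"],4))
    print("units xyz",((R.T@(np.array([x,y,z])-s["ee_pos"]))/.05).round(3),"roll",((yaw-psi+180)%360-180).round(2)/10)
E
python3 - <<'E'
from h import *; from rig import readout
to(readout.sense(),.5467,-.099,.095,-15.3)
E
```

```text
pos [ 0.5051 -0.1404  0.2551] yaw -15.01 tilt 0.07 t 3.1 open 0.094
units xyz [ 0.593 -1.018  3.2  ] roll 0.028999999999999998
```

Request:
drive_tool --steps '[1, 0.3, -0.51, 0, 0, 1, 0.29, -0.51, 0, 0, 1, 0, 0, 0, 0, 1, 0, 0, 0.4, 0, 1, 0, 0, 0.4, 0, 1, 0, 0, 0.4, 0, 1, 0, 0, 0.4, 0, 1, 0, 0, 0.4, 0, 1, 0, 0, 0.4, 0, 1, 0, 0, 0.4, 0, 1, 0, 0, 0.4, 0, 1, 0, 0, 0, 0, 1, 0, 0, 0, 0]'

```text
time_s: 4.72
ee_pos: [0.5473, -0.0994, 0.0965]
orientation: [3.114, -0.412, 0.002]
force: [0.6, 0.0, 1.0]
opening: 0.0938
grip_force: 0.0
```

Run:
```python
from h import *; from rig import readout,cams
s=readout.sense(); to(s,.5467,-.099,.095,-15.3); print(s["force"])
c=cams.capture("side"); cv2.imwrite("pics/side1.png",cv2.resize(c["frame"][130:330,180:440,::-1],None,fx=3,fy=3))
```

```text
pos [ 0.5473 -0.0994  0.0965] yaw -15.06 tilt 0.08 t 4.72 open 0.0938
units xyz [-0.013 -0.005  0.03 ] roll 0.024
[0.64585052 0.00520473 0.95897534]
```

View pics/side1.png

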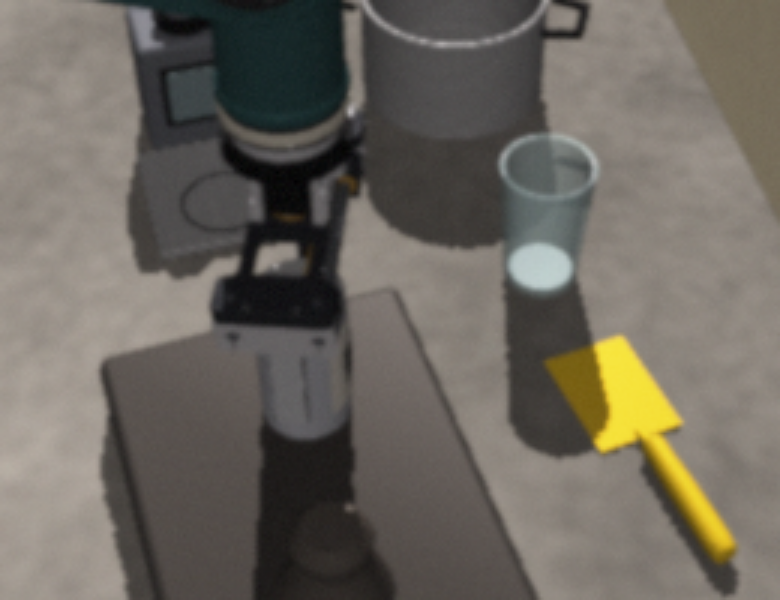

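The fingers straddle the tin, which is at about (305,380) in the crop, and nothing else is close. I close the gripper.

Request:
drive_tool --steps '[-1, 0, 0, 0, 0, -1, 0, 0, 0, 0, -1, 0, 0, 0, 0, -1, 0, 0, 0, 0, -1, 0, 0, 0, 0, -1, 0, 0, 0, 0]' --squeeze 25

```text
time_s: 5.52
ee_pos: [0.5473, -0.0985, 0.0956]
orientation: [3.115, -0.41, 0.0]
force: [0.1, -0.6, 0.6]
opening: 0.0598
grip_force: 25.0
```

Request:
drive_tool --steps '[-1, 0, 0, -0.2, 0, -1, 0, 0, -0.4, 0, -1, 0, 0, -0.4, 0, -1, 0, 0, -0.4, 0, -1, 0, 0, -0.4, 0, -1, 0, 0, -0.2, 0, -1, 0, 0, 0, 0]'

```text
time_s: 6.4
ee_pos: [0.5476, -0.0985, 0.1961]
orientation: [3.115, -0.41, 0.002]
force: [0.5, 0.6, -2.7]
opening: 0.0598
grip_force: 25.0
```

Run:
```python
from h import *; from rig import readout,cams
s=readout.sense(); to(s,.5105,.1546,.2,96); print(s["force"],s["grip_force"])
```

```text
pos [ 0.5476 -0.0985  0.1961] yaw -15.0 tilt 0.07 t 6.4 open 0.0598
units xyz [-2.026 -4.697 -0.081] roll -11.1
[ 0.51149144  0.57384557 -2.74052286] 24.998964183032513
```

Request:
drive_tool --steps '[-1, 0, 0, 0, -0.75, -1, 0, 0, 0, -0.75, -1, 0, 0, 0, -0.75, -1, 0, 0, 0, -0.75, -1, 0, 0, 0, -0.75, -1, 0, 0, 0, -0.75, -1, 0, 0, 0, -0.75, -1, 0, 0, 0, -0.75, -1, 0, 0, 0, -0.75, -1, 0, 0, 0, -0.75, -1, 0, 0, 0, -0.75, -1, 0, 0, 0, -0.75, -1, 0, 0, 0, -0.7, -1, 0, 0, 0, -0.7, -1, 0, 0, 0, -0.7, -1, 0, 0, 0, 0]'

```text
time_s: 8.4
ee_pos: [0.5467, -0.0982, 0.1941]
orientation: [-2.102, -2.332, 0.002]
force: [0.8, 0.4, -3.0]
opening: 0.0595
grip_force: 25.0
```

Request:
drive_tool --steps '[-1, 0.2, 0, 0, 0, -1, 0.4, 0, 0, 0, -1, 0.4, -0.02, 0, 0, -1, 0.4, -0.02, 0, 0, -1, 0.4, -0.02, 0, 0, -1, 0.4, -0.02, 0, 0, -1, 0.4, -0.02, 0, 0, -1, 0.4, -0.02, 0, 0, -1, 0.4, -0.02, 0, 0, -1, 0.4, -0.02, 0, 0, -1, 0.4, -0.02, 0, 0, -1, 0.4, -0.02, 0, 0, -1, 0.3, 0, 0, 0, -1, 0.2, 0, 0, 0, -1, 0, 0, 0, 0, -1, 0, 0, 0, 0]'

```text
time_s: 10.4
ee_pos: [0.5108, 0.1537, 0.1954]
orientation: [2.102, 2.334, -0.001]
force: [-0.2, -0.5, -3.0]
opening: 0.0597
grip_force: 25.0
```

Run:
```python
from h import *; from rig import readout,cams
s=readout.sense(); to(s,.5105,.1546,.07,96); print(s["force"],s["grip_force"])
for n in("side","top"):
    c=cams.capture(n); np.savez(f"{n}2.npz",**c); w=world(c)
    for lo,hi,k in((.256,.266,"lid"),(.269,.282,"spout")):
        m=(w[...,2]>lo)&(w[...,2]<hi)&(np.hypot(w[...,0]-.51,w[...,1]-.155)<.05); q=w[m]
        if len(q)>3: print(n,k,len(q),q.mean(0).round(4),cv2.minEnclosingCircle(q[:,:2].astype(np.float32)))
    if n=="side": cv2.imwrite("pics/side2.png",cv2.resize(c["frame"][70:270,140:400,::-1],None,fx=3,fy=3))
```

```text
pos [0.5108 0.1537 0.1954] yaw 95.97 tilt 0.03 t 10.4 open 0.0597
units xyz [ 0.02  -0.004  2.508] roll -0.003
[-0.19353607 -0.53263019 -3.02458057] 24.998864382505417
side lid 445 [0.5123 0.1479 0.2605] ((0.5120620131492615, 0.152016282081604), 0.04307231679558754)
side spout 115 [0.5115 0.1547 0.2744] ((0.5119630694389343, 0.15020571649074554), 0.042440563440322876)
top lid 17 [0.5128 0.1246 0.2612] ((0.5140164494514465, 0.12426233291625977), 0.009564187377691269)
```

View pics/side2.png

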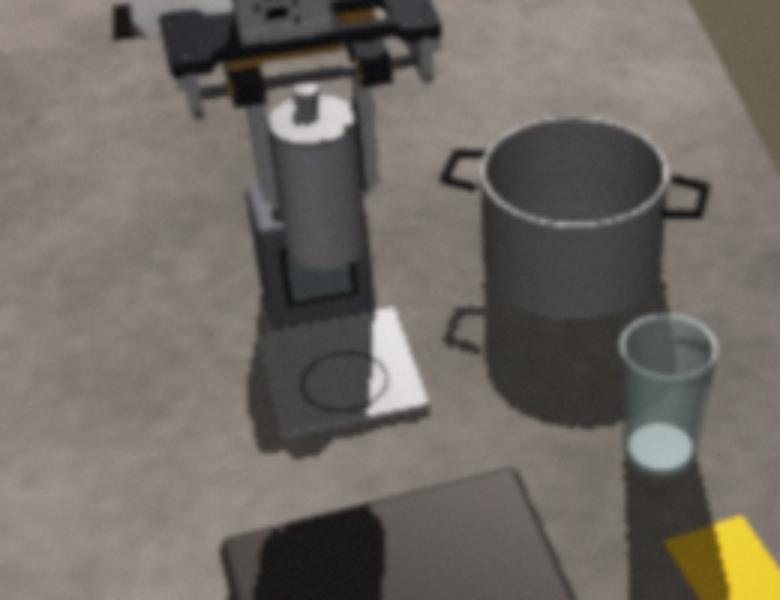

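The tin hangs upright at crop (315,180), with its spout at (306,95) pointing to the reader. I check its yaw from this saved frame.

Run:
```python
from h import *
c=np.load("side2.npz"); w=world(c)
v,u=np.mgrid[:400,:640]
m=(u>235)&(u<252)&(v>95)&(v<108)&(w[...,2]>.270)&(w[...,2]<.28)
q=w[m]; print(len(q),q.mean(0),cv2.minEnclosingCircle(q[:,:2].astype(np.float32)))
m=(u>226)&(u<262)&(v>95)&(v<125)&(abs(w[...,2]-.2605)<.005)&(np.hypot(w[...,0]-.511,w[...,1]-.154)<.034)
q=w[m]; print(len(q),cv2.minEnclosingCircle(q[:,:2].astype(np.float32)),q[:,:2].min(0),q[:,:2].max(0))
```

```text
43 [0.51000373 0.16712271 0.27350488] ((0.5113121867179871, 0.16984379291534424), 0.009901806712150574)
404 ((0.5115851163864136, 0.1494506597518921), 0.032760199159383774) [0.48005772 0.12229679] [0.54420456 0.17902906]
```

Request:
drive_tool --steps '[-1, 0.03, 0, 0.2, 0, -1, 0, 0, 0.3, 0, -1, 0, 0, 0.3, 0, -1, 0, 0, 0.3, 0, -1, 0, 0, 0.3, 0, -1, 0, 0, 0.3, 0, -1, 0, 0, 0.3, 0, -1, 0, 0, 0.3, 0, -1, 0, 0, 0.2, 0, -1, 0, 0, 0.2, 0, -1, 0, 0, 0, 0, -1, 0, 0, 0, 0]'

```text
time_s: 12.0
ee_pos: [0.511, 0.1557, 0.061]
orientation: [2.102, 2.334, 0.001]
force: [-0.2, -0.5, -3.6]
opening: 0.0598
grip_force: 25.0
```

Request:
drive_tool --steps '[-1, 0, 0, 0.03, 0, -1, 0, 0, 0.03, 0, -1, 0, 0, 0.03, 0, -1, 0, 0, 0, 0]'

```text
time_s: 12.5
ee_pos: [0.5104, 0.1556, 0.0557]
orientation: [-2.102, -2.335, 0.001]
force: [-0.5, -0.5, -3.3]
opening: 0.0598
grip_force: 25.0
```

Request:
drive_tool --steps '[-1, 0, 0, 0.02, 0, -1, 0, 0, 0.02, 0, -1, 0, 0, 0, 0]'

```text
time_s: 12.88
ee_pos: [0.5104, 0.1556, 0.0538]
orientation: [-2.102, -2.335, 0.0]
force: [-0.6, -0.7, -3.1]
opening: 0.0597
grip_force: 25.0
```

Request:
drive_tool --steps '[-1, 0, 0, 0.02, 0, -1, 0, 0, 0, 0]'

```text
time_s: 13.12
ee_pos: [0.5106, 0.1556, 0.0536]
orientation: [2.102, 2.335, 0.0]
force: [-1.2, 0.0, 0.7]
opening: 0.0599
grip_force: 25.0
```

The plate has taken the weight, so I release.

Request:
drive_tool --steps '[0.35, 0, 0, 0, 0, 0.35, 0, 0, 0, 0, 0.6, 0, 0, 0, 0, 1, 0, 0, 0, 0, 1, 0, 0, 0, 0, 1, 0, 0, 0, 0]'

```text
time_s: 13.88
ee_pos: [0.5105, 0.1556, 0.0529]
orientation: [2.102, 2.335, -0.0]
force: [0.0, 0.4, 1.1]
opening: 0.0936
grip_force: 0.0
```

Request:
drive_tool --steps '[1, 0, 0, -0.2, 0, 1, 0, 0, -0.4, 0, 1, 0, 0, -0.5, 0, 1, 0, 0, -0.5, 0, 1, 0, 0, -0.5, 0, 1, 0, 0, -0.5, 0, 1, 0, 0, -0.5, 0, 1, 0, 0, -0.2, 0, 1, 0, 0, 0, 0]'

```text
time_s: 15.0
ee_pos: [0.5109, 0.1557, 0.2188]
orientation: [2.101, 2.334, 0.002]
force: [-0.3, -0.1, -0.1]
opening: 0.0938
grip_force: 0.0
```

Run:
```python
from h import *; from rig import readout,cams
s=readout.sense(); to(s,.4987,.269,.16,96); print(s["force"])
for n in("side",):
    c=cams.capture(n); np.savez(f"{n}3.npz",**c); w=world(c)
    near=np.hypot(w[...,0]-.51,w[...,1]-.155)<.045
    for lo,hi,k in((.112,.124,"lid"),(.128,.140,"spout")):
        q=w[near&(w[...,2]>lo)&(w[...,2]<hi)]
        if len(q)>3: print(n,k,len(q),q.mean(0).round(4),cv2.minEnclosingCircle(q[:,:2].astype(np.float32)))
    cv2.imwrite("pics/side3.png",cv2.resize(c["frame"][70:270,140:400,::-1],None,fx=3,fy=3))
```

```text
pos [0.5109 0.1557 0.2188] yaw 96.0 tilt 0.1 t 15.0 open 0.0938
units xyz [ 2.279 -0.007  1.176] roll 0.0
[-0.28161541 -0.12831191 -0.09517979]
side lid 368 [0.5117 0.1495 0.1183] ((0.5132830739021301, 0.1540844738483429), 0.03254146873950958)
side spout 41 [0.5095 0.1696 0.1317] ((0.5094727873802185, 0.1716080904006958), 0.009139049798250198)
```

View pics/side3.png

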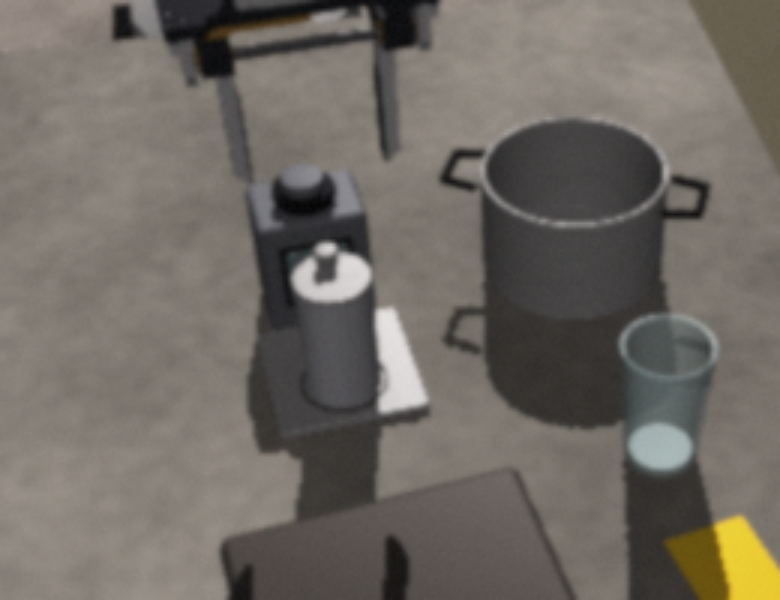

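The tin stands on the ring at crop (340,330), with its spout at (326,262) towards the window. The tumbler and pot have not moved. Next, with the fingers shut, I go above the button and descend.

Request:
drive_tool --steps '[-1, 0.3, 0, 0, 0, -1, 0.4, 0, 0, 0, -1, 0.4, 0, 0, 0, -1, 0.4, 0, 0, 0, -1, 0.4, 0, 0, 0, -1, 0.38, 0, 0, 0, -1, 0, 0, 0, 0, -1, 0, 0, 0.3, 0, -1, 0, 0, 0.4, 0, -1, 0, 0, 0.4, 0, -1, 0, 0, 0.3, 0, -1, 0, 0, 0.16, 0, -1, 0, 0, 0, 0, -1, 0, 0, 0, 0]'

```text
time_s: 16.8
ee_pos: [0.4991, 0.2691, 0.1408]
orientation: [2.102, 2.334, 0.002]
force: [1.0, 0.6, 0.8]
opening: 0.0003
grip_force: 0.0
```

Request:
drive_tool --steps '[-1, 0, 0, 0.04, 0, -1, 0, 0, 0.04, 0, -1, 0, 0, 0, 0]'

```text
time_s: 17.18
ee_pos: [0.4985, 0.269, 0.1358]
orientation: [-2.102, -2.335, 0.0]
force: [-0.1, -0.7, -0.3]
opening: 0.0002
grip_force: 0.0
```

Request:
drive_tool --steps '[-1, 0, 0, 0.04, 0, -1, 0, 0, 0.04, 0, -1, 0, 0, 0.04, 0, -1, 0, 0, 0, 0]'

```text
time_s: 17.68
ee_pos: [0.4986, 0.269, 0.1302]
orientation: [2.102, 2.335, 0.0]
force: [-0.4, -0.4, 2.6]
opening: 0.0003
grip_force: 1.2
```

Request:
drive_tool --steps '[-1, 0, 0, 0.03, 0, -1, 0, 0, 0.03, 0, -1, 0, 0, 0, 0]'

```text
time_s: 18.05
ee_pos: [0.4987, 0.269, 0.1272]
orientation: [2.102, 2.335, 0.0]
force: [-2.0, -0.4, 4.2]
opening: 0.0008
grip_force: 2.1
```

Request:
drive_tool --steps '[-1, 0, 0, 0.03, 0, -1, 0, 0, 0, 0]'

```text
time_s: 18.3
ee_pos: [0.4987, 0.2691, 0.1263]
orientation: [2.102, 2.334, 0.001]
force: [-1.8, -1.1, 7.1]
opening: 0.0002
grip_force: 3.2
```

Request:
drive_tool --steps '[-1, 0, 0, 0.02, 0, -1, 0, 0, 0, 0]'

```text
time_s: 18.55
ee_pos: [0.4987, 0.269, 0.1262]
orientation: [2.102, 2.334, 0.002]
force: [-2.5, -2.2, 9.6]
opening: 0.0007
grip_force: 4.7
```

The button has bottomed out: z has stopped at 0.126 while the force keeps rising. I retract and check.

Request:
drive_tool --steps '[-1, 0, 0, -0.1, 0, -1, 0, 0, -0.3, 0, -1, 0, 0, -0.4, 0, -1, 0, 0, -0.4, 0, -1, 0, 0, -0.4, 0, -1, 0, 0, -0.4, 0, -1, 0, 0, 0, 0, -1, 0, 0, 0, 0, -1, 0, 0, 0, 0]'

```text
time_s: 19.68
ee_pos: [0.4981, 0.2688, 0.2229]
orientation: [-2.101, -2.334, 0.004]
force: [-0.0, 0.2, 0.2]
opening: 0.0004
grip_force: 0.0
```

Run:
```python
from h import *; from rig import readout,cams
c=cams.capture("side"); w=world(c)
near=np.hypot(w[...,0]-.51,w[...,1]-.155)<.045
for lo,hi,k in((.112,.124,"lid"),(.128,.140,"spout")):
    q=w[near&(w[...,2]>lo)&(w[...,2]<hi)]; print(k,len(q),q.mean(0).round(4),cv2.minEnclosingCircle(q[:,:2].astype(np.float32)))
near=np.hypot(w[...,0]-.4987,w[...,1]-.269)<.018
q=w[near&(w[...,2]>.12)&(w[...,2]<.14)]; print("button top",len(q),np.median(q[:,2]))
print(readout.sense()["time_s"])
```

```text
lid 369 [0.5118 0.1496 0.1182] ((0.5120607614517212, 0.15376579761505127), 0.03126051276922226)
spout 40 [0.5096 0.1696 0.1318] ((0.5091246962547302, 0.16991981863975525), 0.00944280531257391)
button top 144 0.13181631671316418
19.725
```

The tin has not moved, the button is up again, and the arm is clear.

```bash
python3 -c "
from rig import job_done
print(job_done())"
```

```text
the job is handed in; nothing more can be done
None
```

The job is handed in: the tin stands on the ring about 2 mm off centre with its label facing the window, the button was pressed to its stop and is up again, and the arm is clear; no verdict came back.

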